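Pack the physics kit away after the lesson

ROBOT

A 6-joint arm with a two-finger parallel gripper is mounted at the origin on the work surface. World frame = base frame: x ahead of the robot, y to its left, z up, the work surface at z = 0. Lengths are in m, angles in rad, forces in N, time in s.
With the tool pointing down it reaches from about 0.4 to 0.925 m from the base axis. Payload 12.5 kg.
Tool frame: the origin (TCP) lies midway between the tips of the shut fingers; the grasp point (between the pads) lies 19 mm behind it; z points along the fingers, y is the line along which they close (so a half turn about z gives the same grasp; the last joint's range is limited). The gripper opens to 95 mm and grips with 3 to 60 N. Pads are 20 mm wide; open, the fingers measure 119 mm over their backs; the gripper's body (75 mm by 180 mm) begins 59 mm behind the grasp point.
Start: joints at [1.097, 0.491, 1.559, -0, 1.092, -0.106], TCP at [0.225, 0.583, 0.215] pointing down, gripper open.
Joint ranges: [-3.1, 3.1], [-0.84, 2.19], [0.05, 2.79], [-1.13, 4.28], [0.06, 2.93], [-2.69, 2.69]. Speed limits (rad/s): [2.22, 2.22, 2.79, 3.14, 3.14, 3.14].

INTERFACE

Orientations are given as [roll, pitch, yaw] about the fixed x, y, z axes, in that order (R = Rz(yaw) Ry(pitch) Rx(roll)).
In Python, from bench import robot gives the robot as it stands.
- The arm moves only by the shell command python3 -m pendant 'ROWS' [OPENING] [FORCE]. ROWS is JSON, a list of rows, each a list of 6 numbers: the shift along the world's x, y, z in cm, then the turn, a rotation vector about the world's x, y, z in degrees. A call has 1 to 5 rows; each row is the pose to reach, as a shift and turn from the pose commanded when the call began; what a row does not reach only later rows make up. A row lasts 1/12 s, in which the tool goes at most 41.7 mm and 7.16 degrees, less where a joint would pass 70% of its speed; a pose out of reach is approached as far as the arm can. A call with a gripper value outside its range is refused whole. OPENING is the closure, from -1 (fully open) to 1 (shut), set as the call begins (- or left out, the last holds). The fingers move at their own pace and stop on an object; FORCE is the grip in N (left out, the last holds). Time passes only in rows, so rows that repeat a pose let the fingers close. It gives the time, the measured TCP pose, the force, the opening and the grip force at its end, in the units of the state.
- robot.read_state(): the state, without advancing time (a new reading comes with each control period).
- robot.capture(name): name is "side" or "top"; returns (picture, depth): 420x560x3 uint8, red, green, blue; 420x560 float32, m along the optical axis (not along the pixel's ray), 0 where there is no reading.
- robot.get_calibration(name): a dict with "intrinsics" (3x3 intrinsics, pixels), "extrinsics" (4x4, takes a point from camera to world coordinates). Camera axes: x right, y up, looking along -z (the intrinsics and any distortion apply to the point x, -y, -z); pixel columns grow to the right and rows downward; lengths in m; the calibration is good to about 2 mm. A picture is of the moment at which its call begins. get_calibration takes no time and is no camera call.
- robot.sign_off(): hands the job in; it is judged then, once.
The state is a dict: "clock": time; "joint_pos": joint angles; "qvel": joint speeds; "tau": joint torques, N m; "ee_pos": TCP position; "orientation": TCP orientation; "ft_force": force on the tool from outside, world axes, zero at the start; "ft_torque": the same for the moment, N m; "gripper_width": finger opening in m; "gripper_force": force on a finger pad.
Only numpy, scipy, OpenCV 4.12 (cv2) and the standard library are available. Lean on these libraries where they do the work, as an engineer would, in place of code of your own. Each camera call takes 0.05 s, during which the arm holds its last target. There are 200 camera calls.

TASK

Pack the physics kit away on the teacher's desk: put the wooden block and the bar magnet from the sloped rack, and the round tin standing among the cups, into the open blue kit box, setting each down on the box floor (not letting it drop) so that nothing stands above the rim. When all three are in, shut the box's lid fully. Leave the cups, jar, mug, eraser and stapler where they stand.

Things in the scene. Friction and masses are not known exactly. Their poses are not given: they have to be found in the camera images.
- kitbox: blue open-topped kit box, fixed to the desk, outside 162 (x) x 224 (y) x 54 mm high, walls and floor 6 mm thick, so inside 150 x 212 x 48 mm deep. Origin: centre of its underside (table height); x points from the front wall to the hinged back wall, z up. The three kit parts only fit lying side by side on its floor: neither stacked nor on edge (the magnet may lie on any of its long faces). It may stand on the left or on the right, the rack on the other side
- lid (a joint): hinge angle of the box's grey lid, rad: 0 = shut flat on the rim, 1.57 = standing upright at the back; grows as it opens, up to 1.9. Its stiff hinge (about 0.2 N m) stays where it is left, so it must be pushed all the way down
- lid_hinge (a point): point on the hinge axis, mid-length: above the box's back wall, at the underside of the lid (54.5 mm above the table). The axis is parallel to the box's y. The lid is a plate 162 x 224 x 8 mm that extends 162 mm from the axis, towards the front wall when shut
- lid_edge (a point): middle of the lid's free edge, on its outer (upper when shut) face, 162 mm from the hinge
- lid_handle (a point): tip of the round black knob on the lid's outer face, on its middle line 132 mm from the hinge axis, standing 35 mm off the face
- block: wooden friction block with a grey felt face, 120 (x) x 60 (y) x 42 mm (z), about 0.2 kg. Origin: centre of its underside; z away from the underside. It starts on the sloped rack, x pointing up the slope
- magnet: bar magnet, red and blue halves, 120 (x) x 30 (y) x 16 mm (z), about 0.3 kg, not attracted to anything here. Origin: centre of its underside; z away from it. It starts on the sloped rack beside the block, x pointing up the slope; which of them is left varies
- tin: closed round brass-coloured tin with a green band, 62 mm diameter, 40 mm tall, about 0.2 kg. Origin: centre of its underside. Stands upright on the desk in a row with the two cups, about 115 mm apart, the row running roughly along the world x axis
- rack_slope (a point): centre of the upper face of the white sloped rack, fixed to the desk. Its face, 156 x 230 mm, slopes at 35 degrees, low end towards the robot, with a yellow lip 12 mm high along the low end; the two kit parts lie on it with 55 to 95 mm between them. The point's own axes are those of the rack's upright base (z vertical, x level, towards the high end); this point is 68 mm above the table and the highest edge 113 mm
- cup1: one of two clear plastic cups, upright, 70 mm across the rim, 95 mm tall; stands in a row with the tin. Bystander. Origin: centre of its underside
- cup2: the other clear plastic cup, same size. Bystander. Origin: centre of its underside
- jar: amber jar, 60 mm across, 85 mm tall, near the far edge of the table. Bystander. Origin: centre of its underside
- mug: white mug, 76 mm across, 90 mm tall, near the far edge. Bystander. Origin: centre of its underside
- eraser: board eraser, 130 x 50 x 34 mm, flat on the table behind the rack or box. Bystander. Origin: centre of its underside
- stapler: red and black stapler, 140 x 30 x 40 mm, on the table behind the box or rack. Bystander. Origin: centre of its underside
Mind the look-alikes: they are no part of the job. What is shaped like the magnet but white is not meant.

How it is judged:
By the outcome, as a careful person would: the job done as asked, in the order asked, and still so for the second after the job is handed in, with the robot touching nothing.
It also fails if it takes over 72 s, if anything falls off the work surface, if the arm or the gripper's body presses on something with over 40 N, if the wrist force passes 120 N, or if a joint passes its speed limit or range.

## Working session

There is one attempt and no reset: what is moved stays moved. The work goes in short steps, Python scripts to look and compute and a shell command to move; the robot and the scene stay as the last step left them, time stands still between calls to the robot, and variables do not carry over. Pictures are saved under pics/ and viewed, at most 14 in all, crops included, and the job is handed in when it is done.

```bash
ls; mkdir -p pics
cat > h.py <<'E'
import numpy as np, cv2
from bench import robot
def cloud(name):
    p,d=robot.capture(name); c=robot.get_calibration(name)
    K=np.array(c["intrinsics"]);T=np.array(c["extrinsics"])
    v,u=np.mgrid[0:420,0:560]
    X=np.stack([(u-K[0,2])/K[0,0]*d,-(v-K[1,2])/K[1,1]*d,-d],-1)
    W=X@T[:3,:3].T+T[:3,3]; W[d==0]=np.nan
    return p,d,W
def save(p,n): cv2.imwrite(n,p[:,:,::-1])
E
python3 - <<'E'
from h import *
for n in("side","top"):
    p,d,W=cloud(n); save(p,f"pics/{n}0.png"); np.savez(f"{n}0.npz",p=p,W=W)
    c=robot.get_calibration(n);print({k:np.round(v,3).tolist() if not isinstance(v,str) else v for k,v in c.items()})
print(robot.read_state())
E
```

```text
pics
{'intrinsics': [[546.611, 0.0, 284.94], [0.0, 546.611, 210.618], [0.0, 0.0, 1.0]], 'extrinsics': [[0.994, 0.071, -0.08, 0.444], [-0.106, 0.773, -0.625, -0.739], [0.018, 0.63, 0.776, 1.008], [0.0, 0.0, 0.0, 1.0]]}
{'intrinsics': [[411.58, 0.0, 276.365], [0.0, 411.58, 205.371], [0.0, 0.0, 1.0]], 'extrinsics': [[0.011, 0.998, -0.065, 0.461], [-1.0, 0.01, -0.022, -0.007], [-0.021, 0.065, 0.998, 1.094], [0.0, 0.0, 0.0, 1.0]]}
{'clock': 0.1, 'joint_pos': array([ 1.09738743e+00,  4.91480082e-01,  1.55938221e+00,  3.34696021e-05,
        1.09169910e+00, -1.05602475e-01]), 'qvel': array([ 0.00063235, -0.00233818, -0.00140498,  0.00083549, -0.00119006,
        0.00044157]), 'tau': array([ 2.39007240e-03, -6.13624048e+01, -2.58605593e+01,  6.94062584e-02,
        4.70382068e-02, -4.75862123e-05]), 'ee_pos': array([0.22460686, 0.58302074, 0.21413428]), 'orientation': array([-3.14063244e+00, -1.31632216e-04,  2.77377073e+00]), 'ft_force': array([-0.00371454, -0.40366679, -0.15106245]), 'ft_torque': array([-0.03875002, -0.01106413, -0.00629797]), 'gripper_force': 0.0, 'gripper_width': 0.09475394889897758}
```

View pics/top0.png

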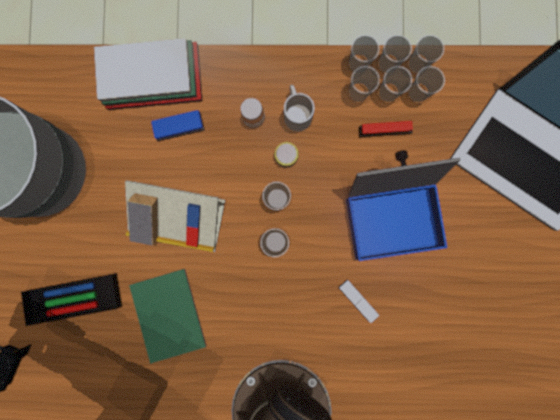

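View pics/side0.png

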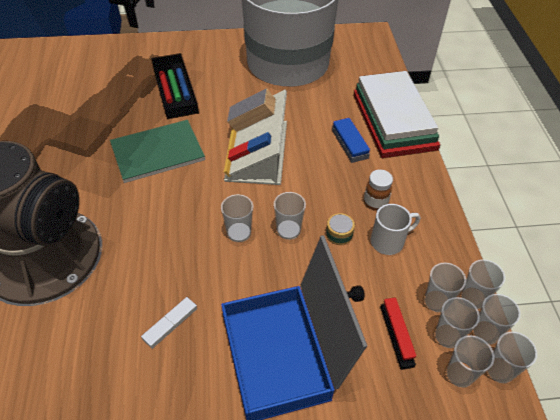

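Top view:
- Box at (396,222), with its lid open at (402,178).
- Rack at (175,215), with the block at (143,218) and the red/blue magnet at (193,225).
- Tin at (287,154), in a row with the cups at (277,196) and (275,242).

Possible look-alikes:
- Magnet: the white bar (359,301), which I reject.
- Tin: the jar (251,111), which is outside the row.
- Block: the blue eraser (177,125).

Next I'll measure these.

Run:
```python
from h import *
for n in("top","side"):
    z=np.load(n+"0.npz");p=z['p'];W=z['W'];hsv=cv2.cvtColor(p,cv2.COLOR_RGB2HSV);H,S,V=[hsv[...,i].astype(int) for i in range(3)]
    def rep(name,box,m):
        M=np.zeros(m.shape,bool);a,b,c,d=box;M[b:d,a:c]=m[b:d,a:c];M&=~np.isnan(W[...,0])
        P=W[M]
        if len(P)<10: print(n,name,len(P));return
        (cx,cy),(w,h),ang=cv2.minAreaRect(P[:,:2].astype(np.float32))
        print(n,name,len(P),"med",np.round(np.median(P,0),4),"rect",np.round([cx,cy,w,h,ang],4),"z",np.round(np.percentile(P[:,2],[2,50,98]),3))
    Z=W[...,2]
    R={"top":dict(table=(300,330,340,400),box=(335,180,460,270),tin=(268,138,306,170),mag=(180,200,206,250),blk=(124,190,160,250),rack=(120,180,228,252),lid=(345,150,465,200),cupA=(258,180,296,212),cupB=(256,226,296,260)),
       "side":dict(table=(60,340,120,400),box=(215,285,335,419),tin=(322,210,358,246),mag=(226,130,276,164),blk=(226,86,278,126),rack=(222,88,290,186),lid=(295,235,368,390),cupA=(272,190,308,240),cupB=(218,194,256,244))}[n]
    al=np.ones_like(H,bool)
    rep("table",R["table"],al)
    blue=(H>105)&(H<130)&(S>150)
    rep("boxrim",R["box"],blue&(Z>.045)&(Z<.062)); rep("boxfloor",R["box"],blue&(Z<.015))
    rep("tin",R["tin"],(Z>.034)&(Z<.05))
    red=((H<8)|(H>172))&(S>150)
    rep("magred",R["mag"],red&(Z>.03)); rep("magblue",R["mag"],(H>100)&(H<130)&(S>100)&(Z>.03))
    rep("cupA",R["cupA"],(Z>.085));rep("cupB",R["cupB"],(Z>.085))
    rep("lid",R["lid"],(Z>.07)&(S<90))
    # rack planes: RANSAC-ish
    a,b,c,d=R["rack"];Q=W[b:d,a:c].reshape(-1,3);C=hsv[b:d,a:c].reshape(-1,3)
    k=(~np.isnan(Q[:,0]))&(Q[:,2]>.03)&(C[:,1]<70)&(C[:,2]>150)
    P=Q[k];A=np.c_[P[:,:2],np.ones(len(P))]
    w=np.ones(len(P),bool)
    for _ in range(8):
        co=np.linalg.lstsq(A[w],P[w,2],rcond=None)[0];r=P[:,2]-A@co;w=abs(r)<max(.004,1.5*np.median(abs(r)))
    print(n,"rackplane",co,"slope",np.degrees(np.arctan(np.hypot(*co[:2]))),"yaw",np.degrees(np.arctan2(co[1],co[0])),w.sum())
    hh=W[...,2]-(W[...,0]*co[0]+W[...,1]*co[1]+co[2]); hh=hh*np.cos(np.arctan(np.hypot(*co[:2])))
    rep("blk top",R["blk"],(hh>.034)&(hh<.05)); rep("mag top",R["mag"],(hh>.011)&(hh<.024)&(Z>.03))
    rep("lip",R["rack"],(H>15)&(H<35)&(S>150)&(V>120))
z=np.load("side0.npz")['p'];t=np.load("top0.npz")['p']
c=np.hstack([cv2.resize(z[80:260,215:375],(400,450)),cv2.resize(t[130:270,115:239],(398,450))]);save(c,"pics/crop1.png")
```

```text
top table 2783 med [ 0.1194 -0.099  -0.001 ] rect [ 0.1205 -0.0967  0.1767  0.1088  0.0916] z [-0.006 -0.001  0.156]
top boxrim 511 med [ 0.5214 -0.2886  0.0521] rect [ 0.4908 -0.2881  0.1586  0.2209  8.975 ] z [0.046 0.052 0.056]
top boxfloor 4509 med [ 0.4898 -0.2956  0.0047] rect [ 0.4946 -0.2937  0.16    0.2063  9.3044] z [0.    0.005 0.009]
top tin 445 med [ 0.6638 -0.0077  0.0388] rect [ 0.6649 -0.0087  0.0603  0.0601  4.1882] z [0.035 0.039 0.043]
top magred 194 med [0.449  0.2271 0.0581] rect [4.48100e-01 2.28100e-01 2.91000e-02 4.54000e-02 8.03073e+01] z [0.043 0.058 0.075]
top magblue 228 med [0.5004 0.218  0.0954] rect [4.99600e-01 2.18000e-01 2.70000e-02 5.15000e-02 7.94948e+01] z [0.077 0.095 0.11 ]
top cupA 128 med [0.5545 0.0146 0.0926] rect [0.5505 0.0146 0.0667 0.0661 0.7847] z [0.086 0.093 0.097]
top cupB 125 med [0.4344 0.0213 0.093 ] rect [0.4373 0.0182 0.0677 0.0656 0.4753] z [0.086 0.093 0.097]
top lid 2131 med [ 0.591  -0.2686  0.1649] rect [ 0.6081 -0.2703  0.0724  0.2243  9.1562] z [0.075 0.165 0.213]
top rackplane [ 0.68755171 -0.12296988 -0.24116436] slope 
[... 1357 characters left out ...]
4344 0.0231 0.0925] rect [4.35300e-01 1.75000e-02 7.26000e-02 6.71000e-02 8.79401e+01] z [0.085 0.093 0.099]
side lid 4738 med [ 0.5909 -0.2857  0.157 ] rect [ 0.6075 -0.2706  0.0756  0.2241  9.1737] z [0.074 0.157 0.213]
side rackplane [ 0.68681739 -0.1187166  -0.23787685] slope 34.8765732040709 yaw -9.806694118430622 1512
side blk top 663 med [0.4796 0.341  0.1025] rect [4.77900e-01 3.44900e-01 6.82000e-02 1.03700e-01 8.36808e+01] z [0.064 0.103 0.132]
side mag top 441 med [0.4653 0.222  0.0744] rect [ 0.4701  0.2596  0.12    0.105  88.4337] z [0.037 0.074 0.111]
side lip 192 med [0.4257 0.2613 0.0361] rect [4.23200e-01 2.52900e-01 1.56100e-01 2.07000e-02 8.08486e+01] z [0.029 0.036 0.042]
```

View pics/crop1.png

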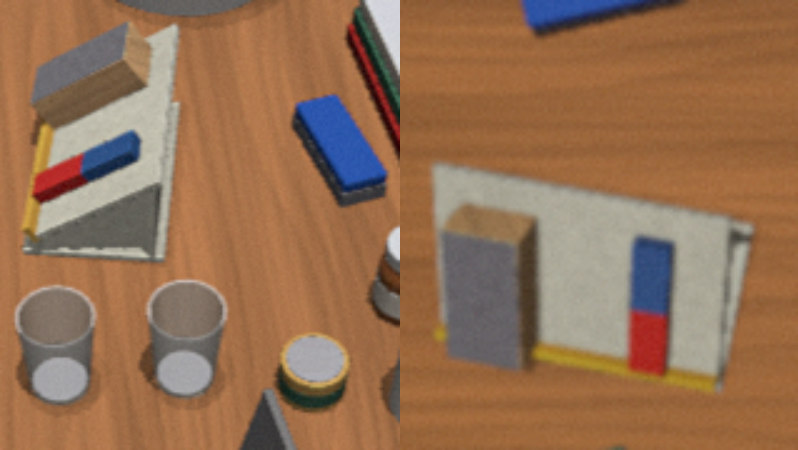

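The crop confirms it: the block with the grey felt face is on the left, the red/blue magnet on the right, and the tin with its green band stands past the cups. I'll write a helper that works out the deltas.

```bash
cat > t.py <<'E'
from h import *
from scipy.spatial.transform import Rotation as Ro
a=np.radians(-10);s=np.radians(35);u=np.array([np.cos(a),np.sin(a),0]);n=np.r_[-np.sin(s)*u[:2],np.cos(s)]
def frame(y,z): y=np.array(y,float);z=np.array(z,float);return Ro.from_matrix(np.c_[np.cross(y,z),y,z])
def down(az): r=np.radians(az);return frame([np.cos(r),np.sin(r),0],[0,0,-1])
rackR=frame([-u[1],u[0],0],-n)
by=np.radians(9.1);BC=np.array([.4895,-.289,0]);bx=np.array([np.cos(by),np.sin(by),0]);bb=np.array([-bx[1],bx[0],0])
def box(x,y,z): return BC+x*bx+y*bb+np.array([0,0,z])
def delta(p,R,p0=None,R0=None):
    st=robot.read_state()
    p0=st["ee_pos"] if p0 is None else p0; R0=Ro.from_euler('xyz',st["orientation"]) if R0 is None else R0
    print("cm",np.round((np.array(p)-p0)*100,2),"deg",np.round((R*R0.inv()).as_rotvec(degrees=True),1))
E
python3 - <<'E'
from t import *
bt=np.array([.4805,.3455,.1005])
g=bt-.034*n
delta(g+.09*n,rackR); delta(g,rackR,g+.09*n,rackR)
E
python3 -m pendant '[[4,-4,0,0,0,0],[8,-8,0,0,0,0],[12,-12,0,0,0,0],[12,-12,0,0,0,0]]' -1
```

```text
cm [ 22.43 -23.19  -6.78] deg [ -9.3 -33.8  10.7]
cm [ 5.08 -0.9  -7.37] deg [0. 0. 0.]
clock: 0.43
ee_pos: [0.3432, 0.464, 0.2144]
orientation: [-3.141, -0.0, 2.775]
ft_force: [1.1, 1.1, 0.3]
gripper_width: 0.0951
gripper_force: 0.0
```

```bash
python3 -m pendant '[[3,-3,0,-1.8,-6.6,2.1],[6,-6,0,-3.6,-13.2,4.2],[9,-9,0,-5.4,-19.8,6.3],[10.4,-11.2,-3,-7.2,-26.4,8.4],[10.4,-11.2,-6.8,-8.7,-32.2,10.2]]'
python3 - <<'E'
from t import *
bt=np.array([.4805,.3455,.1005])
g=bt-.034*n
delta(g+.09*n,rackR)
p,d,W=cloud("side");save(p,"pics/s1.png")
p,d,W=cloud("top");save(p,"pics/t1.png")
E
```

```text
clock: 0.85
ee_pos: [0.4485, 0.3516, 0.1734]
orientation: [3.136, 0.52, 2.92]
ft_force: [1.1, -0.9, 1.0]
gripper_width: 0.095
gripper_force: 0.0
cm [ 0.04 -0.05 -2.7 ] deg [-1.3 -5.1  2.5]
```

```bash
python3 -m pendant '[[0,0,0,0,0,0],[0,0,0,0,0,0]]'
python3 - <<'E'
from t import *
g=np.array([.4805,.3455,.1005])-.034*n
delta(g+.04*n,rackR)
E
```

```text
clock: 1.12
ee_pos: [0.4478, 0.3545, 0.1741]
orientation: [3.137, 0.514, 2.919]
ft_force: [0.5, 0.4, -0.1]
gripper_width: 0.095
gripper_force: 0.0
cm [ 2.93 -0.84 -6.87] deg [-1.3 -5.4  2.6]
```

View pics/s1.png

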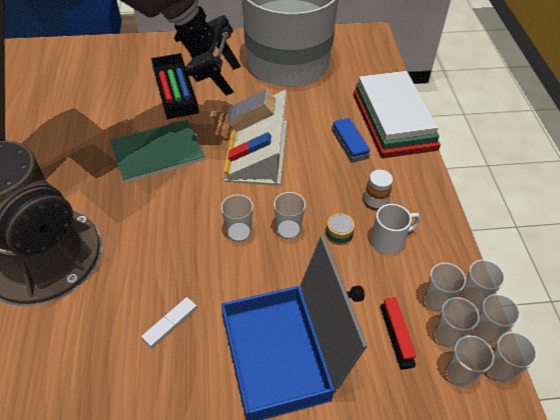

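The gripper is above the block, with its tips near (228,92) and the block at (250,108). Nothing has been disturbed. I'll descend along the slope normal.

```bash
python3 -m pendant '[[1.5,-0.4,-3.4,-1.3,-5.4,2.6],[2.9,-0.8,-6.9,-1.3,-5.4,2.6],[2.9,-0.8,-6.9,-1.3,-5.4,2.6],[2.9,-0.8,-6.9,-1.3,-5.4,2.6]]'
python3 - <<'E'
from t import *
g=np.array([.4805,.3455,.1005])-.034*n
delta(g,rackR)
E
```

```text
clock: 1.45
ee_pos: [0.4808, 0.3529, 0.1154]
orientation: [-3.125, 0.589, 2.972]
ft_force: [-0.4, 0.1, -0.1]
gripper_width: 0.0953
gripper_force: 0.0
cm [ 1.89 -1.08 -4.28] deg [ 0.6 -1.4  0.3]
```

```bash
python3 -m pendant '[[0,0,0,0,0,0]]'
python3 - <<'E'
from t import *
g=np.array([.4805,.3455,.1005])-.034*n
delta(g,rackR); print(robot.read_state()["joint_pos"].round(2))
E
```

```text
clock: 1.53
ee_pos: [0.4806, 0.3531, 0.1175]
orientation: [-3.127, 0.592, 2.972]
ft_force: [0.6, 1.0, 0.2]
gripper_width: 0.0954
gripper_force: 0.0
cm [ 1.91 -1.1  -4.48] deg [ 0.5 -1.2  0.2]
[ 0.73  0.53  1.99 -1.13  0.51  0.31]
```

Joint 4 is at its limit (-1.13), so the full 35° tilt can't be reached here. I'll grasp with a 25° tilt, keeping the fingers across the slope, and make up the remaining 10° when placing.

```bash
cat >> t.py <<'E'
def tiltR(T): T=np.radians(T);return frame([-u[1],u[0],0],np.r_[np.sin(T)*u[:2],-np.cos(T)])
def boxR(T): T=np.radians(T);return frame(bb,np.r_[np.sin(T)*bx[:2],-np.cos(T)])
def zt(R): return R.apply([0,0,1])
BT=np.array([.4805,.3455,.1005]);MT=np.array([.4745,.2225,.077])
E
python3 - <<'E'
from t import *
R=tiltR(25);g=BT-.016*n+.019*zt(R);print(g)
delta(g-.045*zt(R),R);delta(g,R)
E
```

```text
[0.49744556 0.34251204 0.07017372]
cm [-0.19 -0.73 -0.65] deg [2.3 8.7 0.1]
cm [ 1.68 -1.06 -4.73] deg [2.3 8.7 0.1]
```

```bash
python3 -m pendant '[[-0.2,-0.7,0,1.2,4.5,0],[-0.2,-0.7,-0.6,2.3,8.7,0],[-0.2,-0.7,-0.6,2.3,8.7,0],[-0.2,-0.7,-0.6,2.3,8.7,0]]'
python3 - <<'E'
from t import *
R=tiltR(25);g=BT-.016*n+.019*zt(R)
delta(g-.045*zt(R),R);delta(g,R);print(robot.read_state()["joint_pos"].round(2))
E
```

```text
clock: 1.87
ee_pos: [0.4788, 0.346, 0.1128]
orientation: [3.138, 0.436, 2.962]
ft_force: [0.1, -0.0, 0.2]
gripper_width: 0.0949
gripper_force: 0.0
cm [-0.01 -0.02 -0.18] deg [-0.2  0.   0.2]
cm [ 1.86 -0.35 -4.26] deg [-0.2  0.   0.2]
[ 0.66  0.52  1.95 -0.74  0.48 -0.11]
```

Tracking is good now. I'll descend and grip.

```bash
python3 -m pendant '[[0.8,-0.15,-1.8,0,0,0],[1.3,-0.25,-3,0,0,0],[1.86,-0.35,-4.2,0,0,0],[1.86,-0.35,-4.2,0,0,0]]'; python3 -m pendant '[[0,0,0,0,0,0],[0,0,0,0,0,0],[0,0,0,0,0,0],[0,0,0,0,0,0],[0,0,0,0,0,0]]' 1 25;  python3 -m pendant '[[0,0,0,0,0,0],[0,0,0,0,0,0],[0,0,0,0,0,0]]'; python3 -c "
from t import *
print(robot.read_state()['joint_pos'].round(2))"
```

```text
clock: 2.2
ee_pos: [0.4964, 0.342, 0.0678]
orientation: [3.141, 0.435, 2.964]
ft_force: [-1.1, -0.6, 0.2]
gripper_width: 0.095
gripper_force: 0.0
clock: 2.62
ee_pos: [0.496, 0.3424, 0.0689]
orientation: [3.139, 0.434, 2.961]
ft_force: [0.3, -0.2, 0.4]
gripper_width: 0.0672
gripper_force: 0.0
clock: 2.87
ee_pos: [0.4962, 0.3427, 0.0688]
orientation: [3.138, 0.434, 2.961]
ft_force: [-2.5, 2.4, 5.2]
gripper_width: 0.0597
gripper_force: 25.0
[ 0.63  0.6   1.95 -0.86  0.41  0.01]
```

Block gripped (59.7 mm). I'll lift it and work out the placing pose.

```bash
python3 -m pendant '[[0,0,1.5,0,0,0],[0,0,4.5,0,0,0],[0,0,8.5,0,0,0],[0,0,12.5,0,0,0],[0,0,15,0,0,0]]'; python3 -m pendant '[[0,0,0,0,0,0],[0,0,0,0,0,0]]'
python3 - <<'E'
from t import *
R0=tiltR(25);r=R0.inv().apply(BT-.042*n-np.array([.4962,.3427,.0688]));print("r",r)
R1=boxR(-10);g=box(-.003,.058,.006)-R1.apply(r);print(g)
delta(g+[0,0,.14],R1); p,d,W=cloud("side");save(p[20:320,100:500],"pics/s2.png")
E
```

```text
clock: 3.28
ee_pos: [0.496, 0.3424, 0.2216]
orientation: [3.137, 0.434, 2.96]
ft_force: [0.4, -0.6, -1.7]
gripper_width: 0.0602
gripper_force: 25.0
clock: 3.45
ee_pos: [0.496, 0.342, 0.2191]
orientation: [3.138, 0.435, 2.96]
ft_force: [-0.3, -0.4, -3.3]
gripper_width: 0.06
gripper_force: 25.0
r [-6.23670073e-03  3.11853191e-05  5.89218095e-03]
[ 0.47231516 -0.23304484  0.01288566]
cm [ -2.36 -57.51  -6.62] deg [ 0.2 35.1 18.9]
```

View pics/s2.png

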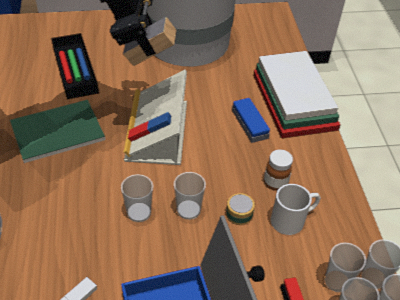

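The block is held cleanly at (155,38) in the crop. I'll carry it over the cups to the box.

```bash
for i in 1 2 3; do python3 -m pendant '[[-0.2,-3.9,0,0,2.4,1.3],[-0.4,-7.8,0,0,4.7,2.5],[-0.5,-11.6,0,0.1,7,3.8],[-0.7,-15.4,0,0.1,9.4,5],[-0.8,-19.2,0,0.1,11.7,6.3]]'|head -2; done;  python3 -m pendant '[[0,0,0,0,0,0],[0,0,0,0,0,0]]'
python3 - <<'E'
from t import *
g=np.array([.4723,-.233,.0129]);R1=boxR(-10);delta(g+[0,0,.04],R1)
E
```

```text
clock: 3.92
ee_pos: [0.4867, 0.1484, 0.2162]
clock: 4.33
ee_pos: [0.4786, -0.0438, 0.2164]
clock: 4.75
ee_pos: [0.4707, -0.2357, 0.2161]
clock: 4.92
ee_pos: [0.4712, -0.2351, 0.2156]
orientation: [3.138, -0.18, -2.985]
ft_force: [1.2, -0.3, -2.1]
gripper_width: 0.06
gripper_force: 25.0
cm [  0.11   0.21 -16.27] deg [-0.1 -0.3  0.1]
```

```bash
python3 -m pendant '[[0.1,0.2,-3.5,0,-0.3,0],[0.1,0.2,-7,0,-0.3,0],[0.1,0.2,-10.5,0,-0.3,0],[0.1,0.2,-13,0,-0.3,0],[0.1,0.2,-13.2,0,-0.3,0]]';python3 -m pendant '[[0,0,0,0,0,0],[0,0,0,0,0,0]]'
python3 - <<'E'
from t import *
g=np.array([.4723,-.233,.0129]);R1=boxR(-10);delta(g,R1)
p,d,W=cloud("side");q=p;a=cv2.resize(p[230:420,190:390],(400,380))
p,d,W=cloud("top");b=cv2.resize(p[145:275,325:465],(400,371))
b=np.vstack([b,np.zeros((9,400,3),np.uint8)]);save(np.hstack([a,b]),"pics/c2.png")
E
```

```text
clock: 5.33
ee_pos: [0.4706, -0.2294, 0.0815]
orientation: [3.136, -0.178, -2.981]
ft_force: [0.1, -0.1, -2.4]
gripper_width: 0.0599
gripper_force: 25.0
clock: 5.5
ee_pos: [0.4733, -0.2314, 0.087]
orientation: [-3.141, -0.171, -2.982]
ft_force: [-0.9, 0.8, -1.9]
gripper_width: 0.06
gripper_force: 25.0
cm [-0.1  -0.16 -7.41] deg [-0.   0.2 -0.1]
```

View pics/c2.png

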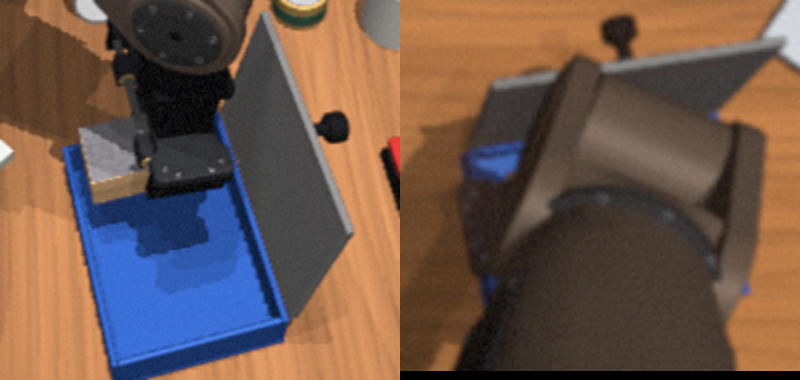

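The block is held level over the left part of the box at (110,150) in the crop, clear of the lid. I'll check its actual box-frame pose from the felt points.

Run:
```python
from t import *
p,d,W=cloud("side");hsv=cv2.cvtColor(p,cv2.COLOR_RGB2HSV).astype(int)
Q=(W-BC)@np.c_[bx,bb,[0,0,1]]
m=(Q[...,2]>.105)&(Q[...,2]<.135)&(Q[...,0]>-.1)&(Q[...,0]<.1)&(Q[...,1]>.0)&(Q[...,1]<.14)&(hsv[...,2]>100)&(hsv[...,1]<80)
P=Q[m];print(len(P),np.percentile(P,[1,5,50,95,99],axis=0).round(3)); A=np.c_[P[:,:2],np.ones(len(P))];print(np.linalg.lstsq(A,P[:,2],rcond=None)[0])
m=(Q[...,2]>.07)&(Q[...,2]<.135)&(Q[...,0]>-.1)&(Q[...,0]<.1)&(Q[...,1]>.0)&(Q[...,1]<.14)&(hsv[...,2]>90)&(hsv[...,0]>8)&(hsv[...,0]<25)&(hsv[...,1]>60)
P=Q[m];print(len(P),np.percentile(P,[1,5,50,95,99],axis=0).round(3))
print(robot.read_state()["ee_pos"])
```

```text
473 [[-0.066  0.029  0.119]
 [-0.065  0.03   0.12 ]
 [-0.05   0.05   0.123]
 [-0.028  0.077  0.126]
 [-0.023  0.084  0.127]]
[ 0.0071497  -0.00634856  0.12363358]
332 [[-0.067  0.027  0.08 ]
 [-0.066  0.027  0.086]
 [-0.041  0.029  0.107]
 [-0.015  0.085  0.123]
 [ 0.095  0.11   0.13 ]]
[ 0.47361721 -0.23194297  0.0876883 ]
```

The block is level with its front end at -67 mm and y from 27 to 87 mm, so it fits. The floor is about 75 mm below.

```bash
python3 -m pendant '[[0.2,0,-2.5,0,0,0],[0.2,0,-5,0,0,0],[0.2,0,-6.5,0,0,0],[0.2,0,-6.9,0,0,0],[0.2,0,-7,0,0,0]]';python3 -m pendant '[[0,0,0,0,0,0],[0,0,-0.2,0,0,0],[0,0,-0.2,0,0,0]]'; python3 -m pendant '[[0,0,-0.2,0,0,0],[0,0,-0.2,0,0,0]]'
```

```text
clock: 6.07
ee_pos: [0.4751, -0.2319, 0.0163]
orientation: [3.141, -0.171, -2.982]
ft_force: [-0.1, -0.1, -1.6]
gripper_width: 0.0597
gripper_force: 25.0
clock: 6.32
ee_pos: [0.4754, -0.2321, 0.015]
orientation: [-3.141, -0.17, -2.982]
ft_force: [0.6, 0.3, -1.6]
gripper_width: 0.0599
gripper_force: 25.0
clock: 6.48
ee_pos: [0.4755, -0.2321, 0.0128]
orientation: [-3.141, -0.17, -2.982]
ft_force: [1.5, 0.7, 1.8]
gripper_width: 0.0602
gripper_force: 25.0
```

Contact is showing. I'll open a little and retreat.

```bash
python3 -m pendant '[[0,0,-0.1,0,0,0],[0,0,-0.1,0,0,0]]'; python3 -m pendant '[[0,0,-0.1,0,0,0],[0,0,-0.1,0,0,0],[0,0,-0.1,0,0,0],[0,0,-0.1,0,0,0]]' -0.42; python3 -m pendant '[[0,0,1,0,0,0],[0,0,3,0,0,0],[0,0,7,0,0,0],[0,0,11,0,0,0],[0,0,15,0,0,0]]';python3 -m pendant '[[0,0,2,0,0,0],[0,0,4,0,0,0],[0,0,4,0,0,0]]' -1
python3 - <<'E'
from t import *
R=tiltR(28);g=MT-.012*n; g=g+0*zt(R);print(g);delta(g-.08*zt(R),R)
E
```

```text
clock: 6.65
ee_pos: [0.4756, -0.2321, 0.0127]
orientation: [-3.14, -0.17, -2.982]
ft_force: [-0.5, 0.3, 16.0]
gripper_width: 0.0599
gripper_force: 25.0
clock: 6.98
ee_pos: [0.4749, -0.2318, 0.0101]
orientation: [3.141, -0.171, -2.982]
ft_force: [-0.5, -0.0, 0.4]
gripper_width: 0.0672
gripper_force: 0.0
clock: 7.4
ee_pos: [0.4746, -0.2315, 0.1624]
orientation: [3.141, -0.171, -2.982]
ft_force: [0.6, 0.2, 1.4]
gripper_width: 0.0672
gripper_force: 0.0
clock: 7.65
ee_pos: [0.476, -0.2324, 0.2046]
orientation: [-3.138, -0.166, -2.982]
ft_force: [0.5, -0.1, -0.4]
gripper_width: 0.0825
gripper_force: 0.0
[0.48127835 0.22130479 0.06717018]
cm [-3.17 46.02 -6.68] deg [ -0.1 -37.7 -18.4]
```

```bash
for i in 1 2 3; do python3 -m pendant '[[-0.2,3.1,0,0,-2.5,-1.2],[-0.4,6.2,0,0,-5,-2.4],[-0.6,9.3,0,0,-7.5,-3.6],[-0.8,12.4,0,0,-10,-4.8],[-1,15.3,0,0,-12.5,-6.1]]'|head -2; done;  python3 -m pendant '[[0,0,-2,0,0,0],[0,0,-4,0,0,0],[0,0,-4,0,0,0]]'
python3 - <<'E'
from t import *
p,d,W=cloud("side")
hsv=cv2.cvtColor(p,cv2.COLOR_RGB2HSV).astype(int);H,S=hsv[...,0],hsv[...,1]
for m in [((H<8)|(H>172))&(S>150),(H>105)&(H<130)&(S>150)]:
    M=m&(W[...,2]>.03)&(W[...,1]>.15)&(W[...,1]<.3)&(W[...,0]<.56)&(W[...,0]>.4);print(M.sum(),np.median(W[M],0).round(4))
R=tiltR(28);g=MT-.012*n; delta(g-.03*zt(R),R);delta(g,R);print(robot.read_state()["joint_pos"].round(2))
Q=(W-BC)@np.c_[bx,bb,[0,0,1]]
m=(Q[...,2]>.03)&(abs(Q[...,0])<.1)&(Q[...,1]>.0)&(Q[...,1]<.1)&(S<80)&(Q[...,2]<.06)
P=Q[m];print(len(P),np.percentile(P,[2,50,98],axis=0).round(3))
E
```

```text
clock: 8.07
ee_pos: [0.4643, -0.0773, 0.2]
clock: 8.48
ee_pos: [0.4543, 0.0756, 0.2002]
clock: 8.9
ee_pos: [0.446, 0.2084, 0.1998]
clock: 9.15
ee_pos: [0.445, 0.2069, 0.1569]
orientation: [-3.133, 0.447, 2.988]
ft_force: [-0.3, 0.0, -0.2]
gripper_width: 0.0951
gripper_force: 0.0
239 [0.4456 0.2185 0.0608]
267 [0.4935 0.2097 0.0981]
cm [ 2.18  1.7  -6.47] deg [ 0.1 -2.4 -0.9]
cm [ 3.56  1.46 -9.12] deg [ 0.1 -2.4 -0.9]
[ 0.44  0.31  2.18 -0.75  0.37 -0.31]
1729 [[-0.063  0.029  0.044]
 [-0.005  0.057  0.048]
 [ 0.055  0.086  0.054]]
```

The block lies flat in the box with its top at 48 mm. Next, the magnet.

```bash
python3 -m pendant '[[0.5,1.7,-1,0.1,-2.4,-0.9],[1.5,1.7,-4,0.1,-2.4,-0.9],[2.2,1.7,-6.4,0.1,-2.4,-0.9],[2.2,1.7,-6.4,0.1,-2.4,-0.9]]';python3 -m pendant '[[0,0,0,0,0,0]]' | head -2
python3 - <<'E'
from t import *
R=tiltR(28);g=MT-.012*n; delta(g,R);print(robot.read_state()["joint_pos"].round(2))
p,d,W=cloud("side");save(cv2.resize(p[60:210,150:350],(800,600)),"pics/m1.png")
E
```

```text
clock: 9.53
ee_pos: [0.4732, 0.2273, 0.1037]
orientation: [-3.141, 0.472, 2.96]
ft_force: [0.1, 0.2, -0.3]
gripper_width: 0.0952
gripper_force: 0.0
clock: 9.62
ee_pos: [0.4727, 0.2268, 0.1062]
cm [ 0.86 -0.55 -3.9 ] deg [ 0.  -0.7  0.1]
[ 0.46  0.45  2.16 -1.13  0.31  0.13]
```

View pics/m1.png

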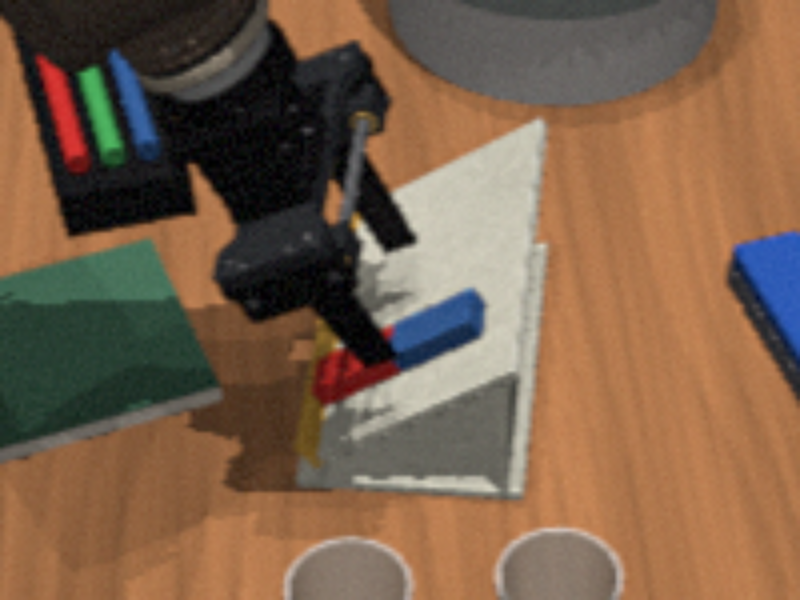

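The fingers straddle the magnet at (395,350), but joint 4 is at its limit again. I'll use a 20° tilt.

```bash
python3 - <<'E'
from t import *
R=tiltR(20);g=MT-.011*n; delta(g-.03*zt(R),R)
E
python3 -m pendant '[[0,-0.3,0,0.7,3,0],[0,-0.5,0,1.3,6.5,0],[0,-0.5,0,1.3,7.3,0],[0,-0.5,0,1.3,7.3,0]]';python3 -m pendant '[[0,0,0,0,0,0]]' | head -2
python3 - <<'E'
from t import *
R=tiltR(20);g=MT-.011*n; delta(g-.01*zt(R),R);delta(g,R);print(robot.read_state()["joint_pos"].round(2))
E
```

```text
cm [-0.19 -0.36 -1.08] deg [1.4 7.2 0. ]
clock: 10.0
ee_pos: [0.4728, 0.2224, 0.1084]
orientation: [3.14, 0.347, 2.967]
ft_force: [-0.4, 0.6, -0.6]
gripper_width: 0.095
gripper_force: 0.0
clock: 10.08
ee_pos: [0.4728, 0.2221, 0.1082]
cm [ 0.46 -0.01 -3.08] deg [-0. -0.  0.]
cm [ 0.79 -0.07 -4.02] deg [-0. -0.  0.]
[ 0.41  0.44  2.11 -0.57  0.36 -0.47]
```

```bash
python3 -m pendant '[[0.3,0,-2,0,0,0],[0.5,0,-3.1,0,0,0],[0.7,-0.1,-3.7,0,0,0],[0.8,-0.1,-4,0,0,0],[0.8,-0.1,-4,0,0,0]]'; python3 -m pendant '[[0,0,0,0,0,0],[0,0,0,0,0,0],[0,0,0,0,0,0],[0,0,0,0,0,0],[0,0,0,0,0,0]]' 1 30;  python3 -m pendant '[[0,0,0,0,0,0],[0,0,0,0,0,0],[0,0,0,0,0,0],[0,0,0,0,0,0],[0,0,0,0,0,0]]';python3 -m pendant '[[0,0,0,0,0,0],[0,0,0,0,0,0],[0,0,0,0,0,0]]'; python3 -c "
from t import *
print(robot.read_state()['joint_pos'].round(2))"
```

```text
clock: 10.5
ee_pos: [0.4798, 0.221, 0.0671]
orientation: [-3.14, 0.348, 2.967]
ft_force: [-4.7, -1.3, 8.0]
gripper_width: 0.0947
gripper_force: 4.7
clock: 10.92
ee_pos: [0.48, 0.2215, 0.0674]
orientation: [-3.141, 0.348, 2.967]
ft_force: [-4.4, 0.7, 6.3]
gripper_width: 0.067
gripper_force: 3.9
clock: 11.33
ee_pos: [0.48, 0.2215, 0.0674]
orientation: [-3.141, 0.348, 2.967]
ft_force: [-2.4, 3.6, 8.7]
gripper_width: 0.0338
gripper_force: 5.7
clock: 11.58
ee_pos: [0.4803, 0.2218, 0.0675]
orientation: [3.141, 0.349, 2.967]
ft_force: [-4.1, 2.6, 6.2]
gripper_width: 0.0297
gripper_force: 35.5
[ 0.4   0.52  2.12 -0.76  0.27 -0.28]
```

```bash
python3 -m pendant '[[0,0,1,0,0,0],[0,0,4,0,0,0],[0,0,8,0,0,0],[0,0,12,0,0,0],[0,0,14.5,0,0,0]]'; python3 -m pendant '[[0,0,0,0,0,0],[0,0,0,0,0,0]]'
python3 - <<'E'
from t import *
R0=tiltR(20);r=R0.inv().apply(MT-.016*n-np.array([.480,.2216,.0670]));print("r",r)
R1=boxR(-15);g=box(-.0,-.070,.006)-R1.apply(r);print(g)
delta(g+[0,0,.20],R1)
E
```

```text
clock: 12.0
ee_pos: [0.4799, 0.2216, 0.2153]
orientation: [3.14, 0.349, 2.966]
ft_force: [1.1, -0.4, -2.4]
gripper_width: 0.0297
gripper_force: 29.8
clock: 12.17
ee_pos: [0.4799, 0.2212, 0.2124]
orientation: [3.141, 0.349, 2.966]
ft_force: [-0.4, -0.8, -3.9]
gripper_width: 0.0296
gripper_force: 29.8
r [-2.32465665e-03 -6.87379995e-05  4.15190247e-03]
[ 0.49940408 -0.35823627  0.0106121 ]
cm [  1.95 -57.95  -0.18] deg [ 0.3 35.2 18.6]
```

```bash
for i in 1 2 3; do python3 -m pendant '[[0.1,-3.9,0,0,2.4,1.2],[0.2,-7.8,0,0,4.7,2.5],[0.4,-11.6,0,0.1,7,3.7],[0.5,-15.5,0,0.1,9.4,5],[0.6,-19.3,0,0.1,11.7,6.2]]'|head -2; done;  python3 -m pendant '[[0,0,-3,0,0,0],[0,0,-7,0,0,0],[0,0,-11,0,0,0],[0,0,-13,0,0,0],[0,0,-13,0,0,0]]';python3 -m pendant '[[0,0,0,0,0,0],[0,0,0,0,0,0]]';  python3 - <<'E'
from t import *
R1=boxR(-15);delta([.4994,-.3582,.0106],R1)
p,d,W=cloud("side");hsv=cv2.cvtColor(p,cv2.COLOR_RGB2HSV).astype(int);H,S=hsv[...,0],hsv[...,1]
Q=(W-BC)@np.c_[bx,bb,[0,0,1]]
for m in [((H<8)|(H>172))&(S>150),(H>105)&(H<130)&(S>120)]:
    m=m&(Q[...,2]>.068)&(Q[...,2]<.12)&(abs(Q[...,0])<.1)&(abs(Q[...,1]+.07)<.05)
    P=Q[m];print(len(P),np.percentile(P,[2,50,98],axis=0).round(3) if len(P) else "")
save(cv2.resize(p[220:420,190:400],(630,600)),"pics/m2.png")
E
```

```text
clock: 12.58
ee_pos: [0.4848, 0.0266, 0.2093]
clock: 13.0
ee_pos: [0.4908, -0.1667, 0.2092]
clock: 13.42
ee_pos: [0.4971, -0.3595, 0.2087]
clock: 13.83
ee_pos: [0.4953, -0.3558, 0.0744]
orientation: [3.135, -0.271, -2.981]
ft_force: [0.8, 0.4, -2.6]
gripper_width: 0.0299
gripper_force: 29.8
clock: 14.0
ee_pos: [0.4984, -0.3579, 0.0816]
orientation: [-3.14, -0.263, -2.982]
ft_force: [0.1, -0.8, -2.7]
gripper_width: 0.0298
gripper_force: 29.8
cm [ 0.1  -0.03 -7.1 ] deg [ 0.1 -0.1 -0. ]
662 [[-0.064 -0.085  0.083]
 [-0.035 -0.073  0.095]
 [-0.007 -0.055  0.099]]
21 [[-0.066 -0.091  0.08 ]
 [-0.009 -0.052  0.1  ]
 [-0.003 -0.047  0.116]]
```

View pics/m2.png

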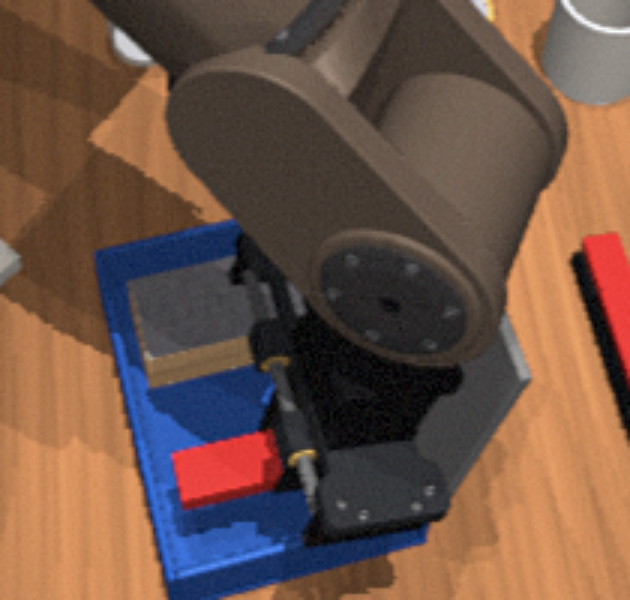

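The magnet is level, its red half at (225,465), within the walls (front end -64 mm, y -85 to -55). I'll lower it.

```bash
python3 -m pendant '[[0,0,-2.5,0,0,0],[0,0,-5,0,0,0],[0,0,-6.3,0,0,0],[0,0,-6.7,0,0,0],[0,0,-6.7,0,0,0]]';python3 -m pendant '[[0,0,0,0,0,0],[0,0,-0.2,0,0,0],[0,0,-0.2,0,0,0]]'; python3 -m pendant '[[0,0,-0.2,0,0,0],[0,0,-0.2,0,0,0]]'
```

```text
clock: 14.47
ee_pos: [0.4983, -0.3577, 0.0141]
orientation: [-3.141, -0.264, -2.982]
ft_force: [0.7, 0.0, -3.1]
gripper_width: 0.0296
gripper_force: 29.8
clock: 14.72
ee_pos: [0.4986, -0.3579, 0.0128]
orientation: [-3.14, -0.262, -2.983]
ft_force: [0.5, 0.1, -2.7]
gripper_width: 0.0295
gripper_force: 29.8
clock: 14.88
ee_pos: [0.4983, -0.3576, 0.0101]
orientation: [-3.141, -0.263, -2.982]
ft_force: [0.7, 0.2, -3.7]
gripper_width: 0.0298
gripper_force: 29.8
```

```bash
python3 -m pendant '[[0,0,-0.1,0,0,0],[0,0,-0.1,0,0,0],[0,0,-0.1,0,0,0]]' | sed -n '2p;4p'; python3 -m pendant '[[0,0,-0.1,0,0,0],[0,0,-0.1,0,0,0],[0,0,-0.1,0,0,0]]'| sed -n '2p;4p'
```

```text
ee_pos: [0.4983, -0.3577, 0.0091]
ft_force: [-0.1, 0.0, -1.2]
ee_pos: [0.4983, -0.3577, 0.0087]
ft_force: [-1.1, 0.9, 6.5]
```

Contact. I'll release and go for the tin.

```bash
python3 -m pendant '[[0,0,0,0,0,0],[0,0,0,0,0,0],[0,0,0,0,0,0],[0,0,0,0,0,0]]' 0.2| sed -n '4,6p'; python3 -m pendant '[[0,0,1,0,0,0],[0,0,3,0,0,0],[0,0,7,0,0,0],[0,0,11,0,0,0],[0,0,15,0,0,0]]'|head -2;python3 -m pendant '[[0,0,2,0,0,0],[0,0,6,0,0,0],[0,0,6,0,0,0]]' -0.8
python3 - <<'E'
from t import *
p,d,W=cloud("side");hsv=cv2.cvtColor(p,cv2.COLOR_RGB2HSV).astype(int);H,S=hsv[...,0],hsv[...,1]
Q=(W-BC)@np.c_[bx,bb,[0,0,1]]
m=((H<8)|(H>172))&(S>150)&(Q[...,2]<.05)&(abs(Q[...,0])<.1)&(abs(Q[...,1]+.07)<.05)
P=Q[m];print(len(P),np.percentile(P,[2,50,98],axis=0).round(3))
P=W[322:1] if 0 else None
M=np.zeros(H.shape,bool);M[205:250,318:362]=1;M&=(W[...,2]>.034)&(W[...,2]<.05);P=W[M];print(len(P),cv2.minEnclosingCircle(P[:,:2].astype(np.float32)))
R=down(90); delta([.664,-.0085,.2],R)
E
```

```text
ft_force: [1.1, -1.2, 5.2]
gripper_width: 0.0379
gripper_force: 2.7
clock: 16.13
ee_pos: [0.4979, -0.3573, 0.1602]
clock: 16.38
ee_pos: [0.4997, -0.3587, 0.2257]
orientation: [-3.133, -0.257, -2.984]
ft_force: [-0.2, -0.1, 0.8]
gripper_width: 0.0529
gripper_force: 0.0
577 [[-0.064 -0.085  0.011]
 [-0.035 -0.072  0.022]
 [-0.007 -0.056  0.026]]
0 ((0.0, 0.0), 0.0)
cm [16.49 34.97 -2.25] deg [  1.5 -14.8  -9. ]
```

The magnet is flat with its top at 22 mm. The tin was hidden by the arm, so I'll keep the first estimate for now. I'm travelling around the lid: y first, then x.

```bash
python3 -m pendant '[[0,4,0,0.2,-2,-1],[0,8,0,0.4,-4,-2],[0,12,0,0.6,-6,-3],[0,16,0,0.8,-8,-4],[0,20,0,1,-10,-6]]'|head -2
python3 -m pendant '[[0,4,0,0.2,-2,-1],[0,8,0,0.4,-4,-2],[0,12,0,0.5,-4.8,-3],[0,15,0,0.5,-4.8,-3],[4,15,0,0.5,-4.8,-3]]'|head -2
python3 -m pendant '[[4,0,0,0,0,0],[8,0,0,0,0,0],[12.2,0,0,0,0,0],[12.2,0,0,0,0,0],[12.2,0,0,0,0,0]]'
python3 - <<'E'
from t import *
for nm,b in (("side",(318,205,362,250)),("top",(265,135,308,172))):
    p,d,W=cloud(nm);M=np.zeros(d.shape,bool);M[b[1]:b[3],b[0]:b[2]]=1;M&=(W[...,2]>.034)&(W[...,2]<.05);P=W[M]
    print(nm,len(P),cv2.minEnclosingCircle(P[:,:2].astype(np.float32)) if len(P) else '')
delta([.664,-.0085,.06],down(90))
E
```

```text
clock: 16.85
ee_pos: [0.4974, -0.1557, 0.2175]
clock: 17.27
ee_pos: [0.5324, -0.0026, 0.2177]
clock: 17.68
ee_pos: [0.6607, -0.0075, 0.2159]
orientation: [3.137, -0.007, -3.139]
ft_force: [-0.0, -0.5, -0.6]
gripper_width: 0.0857
gripper_force: 0.0
side 499 ((0.6633882522583008, -0.007893012836575508), 0.03358110040426254)
top 0 
cm [  0.49  -0.1  -15.71] deg [-0.3 -0.4 -0.1]
```

```bash
python3 -m pendant '[[0.2,-0.1,-4,-0.3,-0.4,0],[0.4,-0.1,-8,-0.3,-0.4,0],[0.4,-0.1,-12,-0.3,-0.4,0],[0.4,-0.1,-15.7,-0.3,-0.4,0],[0.4,-0.1,-15.7,-0.3,-0.4,0]]'
python3 -m pendant '[[0,0,0,0,0,0],[0,0,-2.5,0,0,0],[0,0,-4.5,0,0,0],[0,0,-4.7,0,0,0],[0,0,-4.7,0,0,0]]'
python3 -m pendant '[[0,0,0,0,0,0],[0,0,0,0,0,0],[0,0,0,0,0,0],[0,0,0,0,0,0],[0,0,0,0,0,0]]' 1 20
python3 -m pendant '[[0,0,0,0,0,0],[0,0,0,0,0,0],[0,0,0,0,0,0],[0,0,0,0,0,0]]'
```

```text
clock: 18.2
ee_pos: [0.6597, -0.0083, 0.0549]
orientation: [3.141, -0.008, -3.14]
ft_force: [-0.2, 0.4, -0.8]
gripper_width: 0.0856
gripper_force: 0.0
clock: 18.62
ee_pos: [0.6647, -0.0087, 0.016]
orientation: [-3.141, 0.004, -3.14]
ft_force: [0.6, -0.4, 0.3]
gripper_width: 0.0856
gripper_force: 0.0
clock: 19.03
ee_pos: [0.6646, -0.0085, 0.015]
orientation: [-3.141, 0.004, -3.14]
ft_force: [-1.3, 1.3, 6.0]
gripper_width: 0.0618
gripper_force: 20.0
clock: 19.37
ee_pos: [0.6646, -0.0085, 0.015]
orientation: [-3.141, 0.004, -3.14]
ft_force: [-1.5, 0.6, 6.9]
gripper_width: 0.0616
gripper_force: 20.0
```

Tin gripped (61.6 mm). I'll lift it, go round in front of the lid and turn it so the fingers close along the box's x.

```bash
python3 -m pendant '[[0,0,2,0,0,0],[0,0,6,0,0,0],[0,0,10,0,0,0],[0,0,14,0,0,0],[0,0,18,0,0,0]]'|head -2
python3 -m pendant '[[0,0,3.5,0,0,0],[-4,0,3.5,0,0,-7],[-8,0,3.5,0,0,-14],[-12,0,3.5,0,0,-21],[-16,0,3.5,0,0,-28]]'|head -2
python3 -m pendant '[[-2,0,0,0,0,-7],[-2,-4,0,0,0,-14],[-2,-8,0,0,0,-21],[-2,-12,0,0,0,-28],[-2,-16,0,0,0,-35]]'|head -2
python3 -m pendant '[[0,-4,0,0,0,-7],[0,-8,0,0,0,-14],[0,-11,0,0,0,-18],[0,-11,0,0,0,-18],[0,-11,0,0,0,-18]]'
python3 - <<'E'
from t import *
delta(box(-.018,-.0135,.09),down(9.1)); print(robot.read_state()["joint_pos"].round(2))
E
```

```text
clock: 19.78
ee_pos: [0.6637, -0.0086, 0.1958]
clock: 20.2
ee_pos: [0.5019, -0.0085, 0.2288]
clock: 20.62
ee_pos: [0.4837, -0.1701, 0.2293]
clock: 21.03
ee_pos: [0.4836, -0.2797, 0.2284]
orientation: [-3.14, 0.002, 1.728]
ft_force: [0.1, 0.7, -1.6]
gripper_width: 0.0618
gripper_force: 20.0
cm [ -0.98  -2.54 -13.84] deg [ 0.1 -0.1  0.1]
[-0.64  0.38  1.71 -0.    1.05 -0.8 ]
```

```bash
python3 -m pendant '[[-1,-2.5,0,0,0,0],[-1,-2.5,-4,0,0,0],[-1,-2.5,-8,0,0,0],[-1,-2.5,-12,0,0,0],[-1,-2.5,-13.8,0,0,0]]'|head -2
python3 -m pendant '[[0,0,0,0,0,0],[0,0,0,0,0,0]]'
python3 - <<'E'
from t import *
delta(box(-.018,-.0135,.021),down(9.1))
p,d,W=cloud("side");save(cv2.resize(p[220:420,190:400],(630,600)),"pics/t2.png")
E
```

```text
clock: 21.45
ee_pos: [0.4727, -0.3011, 0.0871]
clock: 21.62
ee_pos: [0.4743, -0.3025, 0.0909]
orientation: [-3.14, 0.002, 1.732]
ft_force: [0.5, 0.0, -2.3]
gripper_width: 0.0616
gripper_force: 20.0
cm [-0.05 -0.27 -6.99] deg [ 0.1 -0.1 -0.1]
```

View pics/t2.png

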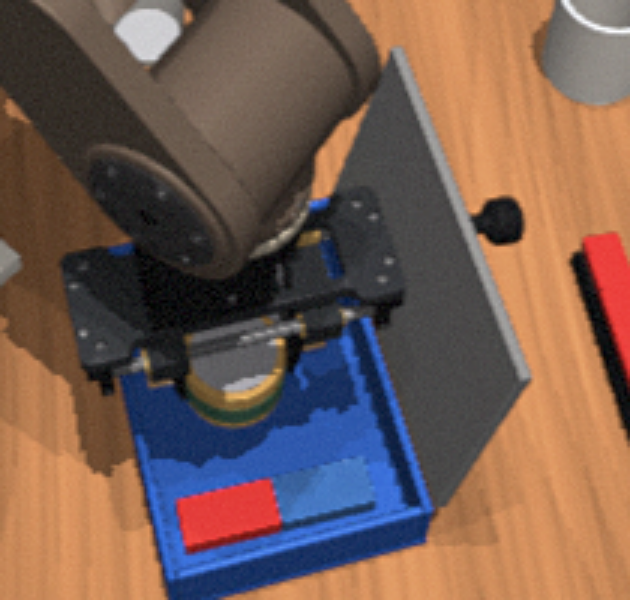

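The tin at (235,375) sits over the gap between the magnet (275,505) and the hidden block, and the body is clear of the lid. I'll lower it.

```bash
python3 -m pendant '[[0,-0.3,-2.5,0,0,0],[0,-0.3,-5,0,0,0],[0,-0.3,-6.2,0,0,0],[0,-0.3,-6.6,0,0,0],[0,-0.3,-6.6,0,0,0]]'|sed -n '2p;4p';python3 -m pendant '[[0,0,0,0,0,0],[0,0,-0.2,0,0,0],[0,0,-0.2,0,0,0],[0,0,-0.2,0,0,0]]'|sed -n '2p;4p'; python3 -m pendant '[[0,0,-0.1,0,0,0],[0,0,-0.1,0,0,0],[0,0,-0.1,0,0,0]]'|sed -n '2p;4p'
```

```text
ee_pos: [0.4747, -0.3067, 0.0259]
ft_force: [0.5, -0.4, -2.0]
ee_pos: [0.4745, -0.3068, 0.0237]
ft_force: [-0.2, -0.2, -0.9]
ee_pos: [0.4742, -0.3066, 0.022]
ft_force: [0.1, -0.3, -1.9]
```

```bash
for i in 1 2; do python3 -m pendant '[[0,0,-0.1,0,0,0],[0,0,-0.1,0,0,0],[0,0,-0.1,0,0,0]]'|sed -n '2p;4p';done
```

```text
ee_pos: [0.4742, -0.3066, 0.021]
ft_force: [0.1, 0.1, 1.0]
ee_pos: [0.4742, -0.3066, 0.0209]
ft_force: [-3.5, 2.0, 12.0]
```

Contact. I'll release, raise, and measure the contents and the lid angle.

```bash
python3 -m pendant '[[0,0,0,0,0,0],[0,0,0,0,0,0],[0,0,0,0,0,0],[0,0,0,0,0,0]]' -0.47| sed -n '4,6p'; python3 -m pendant '[[0,0,1,0,0,0],[0,0,3,0,0,0],[0,0,7,0,0,0],[0,0,11,0,0,0],[0,0,15,0,0,0]]'|head -2;python3 -m pendant '[[0,3,4,0,0,0],[0,6,8,0,0,0],[0,10,10,0,0,0],[0,14,10,0,0,0],[0,14,10,0,0,0]]' 1
python3 - <<'E'
from t import *
p,d,W=cloud("side");hsv=cv2.cvtColor(p,cv2.COLOR_RGB2HSV).astype(int);H,S=hsv[...,0],hsv[...,1]
Q=(W-BC)@np.c_[bx,bb,[0,0,1]]
ins=(abs(Q[...,0])<.07)&(abs(Q[...,1])<.1)&(Q[...,2]<.2)&(Q[...,2]>0)
print("max z inside",np.nanpercentile(Q[ins][:,2],[95,99,99.9]))
m=(Q[...,0]>.075)&(Q[...,0]<.16)&(abs(Q[...,1])<.1)&(Q[...,2]>.07)&(Q[...,2]<.23)&(S<90)
P=Q[m]; c=np.polyfit(P[:,2],P[:,0],1); r=P[:,0]-np.polyval(c,P[:,2]);P=P[abs(r)<.006];c=np.polyfit(P[:,2],P[:,0],1)
print(len(P),"angle",np.pi/2+np.arctan(c[0]),"x at hinge z",np.polyval(c,.0545),P[:,2].max())
save(cv2.resize(p[180:420,190:470],(700,600)),"pics/l1.png");print(robot.read_state()["ee_pos"])
E
```

```text
ft_force: [-0.8, -0.2, 0.4]
gripper_width: 0.07
gripper_force: 0.0
clock: 23.92
ee_pos: [0.4738, -0.3063, 0.1721]
clock: 24.33
ee_pos: [0.4738, -0.1632, 0.2728]
orientation: [3.139, 0.004, 1.731]
ft_force: [0.3, -0.5, 0.4]
gripper_width: 0.0417
gripper_force: 0.0
max z inside [0.04977034 0.05152245 0.05329078]
4073 angle 1.7855033452229665 x at hinge z 0.07890234744741949 0.215796846849869
[ 0.47382763 -0.16254763  0.27245132]
```

View pics/l1.png

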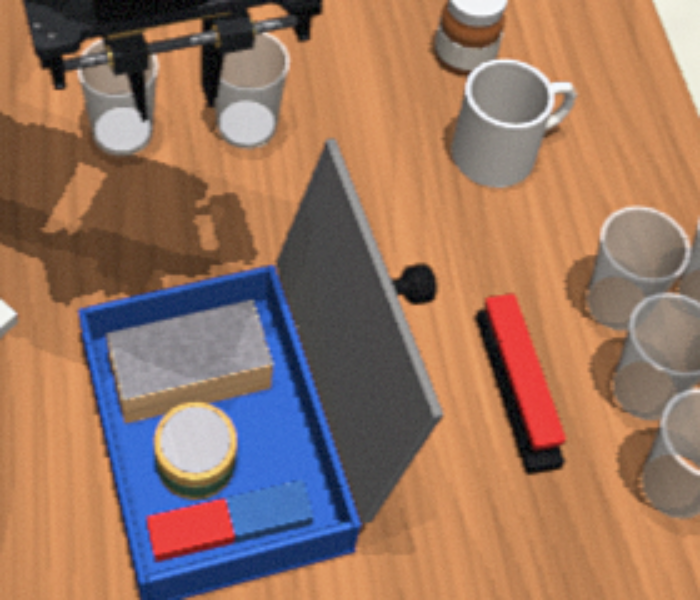

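Block, tin and magnet all lie flat below the rim, and the lid stands at about 1.79 rad with its knob at (415,285). I'll go over the lid with shut fingers, left of the knob, and push it from behind.

```bash
python3 - <<'E'
from t import *
R=down(9.1);s=box(.155,.05,.18);delta(s+[0,0,.11],R)
w=[(.155,.18),(.101,.1745),(.0697,.1725),(.040,.1625),(.0138,.145),(-.007,.1215),(-.021,.0933),(-.027,.0645)]
for x,z in w: print(((box(x,.05,z)-s)*100).round(1))
E
python3 -m pendant '[[0,0,2,0,0,0],[4,-1.3,2,0,0,0],[8,-2.6,2,0,0,0],[12,-4,2,0,0,0],[16,-5.2,2,0,0,0]]' 1
```

```text
cm [16.08 -5.26  1.75] deg [ 0.2  0.1 -0.1]
[0. 0. 0.]
[-5.3 -0.9 -0.6]
[-8.4 -1.3 -0.8]
[-11.4  -1.8  -1.7]
[-13.9  -2.2  -3.5]
[-16.   -2.6  -5.8]
[-17.4  -2.8  -8.7]
[-18.   -2.9 -11.5]
clock: 24.8
ee_pos: [0.634, -0.2193, 0.2905]
orientation: [-3.141, 0.003, 1.729]
ft_force: [0.0, 0.7, 0.4]
gripper_width: 0.0049
gripper_force: 0.0
```

Now descend behind the lid and push to vertical.

```bash
python3 -m pendant '[[0,0.2,-3,0,0,0],[0,0.2,-6,0,0,0],[0,0.2,-9,0,0,0],[0,0.2,-11,0,0,0],[0,0.2,-11,0,0,0]]' |sed -n '2p;4p'
python3 -m pendant '[[-1.3,-0.2,-0.1,0,0,0],[-2.6,-0.4,-0.3,0,0,0],[-4,-0.7,-0.4,0,0,0],[-5.3,-0.9,-0.6,0,0,0],[-5.3,-0.9,-0.6,0,0,0]]'
python3 -c "
from t import *
print(((robot.read_state()['ee_pos']-BC)@np.c_[bx,bb,[0,0,1]]).round(4))"
```

```text
ee_pos: [0.6309, -0.216, 0.1755]
ft_force: [0.4, 0.4, 0.1]
clock: 25.63
ee_pos: [0.5785, -0.2259, 0.1756]
orientation: [-3.142, 0.003, 1.729]
ft_force: [0.9, -0.2, 0.2]
gripper_width: 0.0005
gripper_force: 0.0
[0.0978 0.0482 0.1756]
```

```bash
python3 -m pendant '[[-1.5,-0.2,-0.1,0,0,0],[-3.1,-0.4,-0.2,0,0,0],[-4.6,-0.7,-0.6,0,0,0],[-6.1,-0.9,-1.1,0,0,0],[-6.1,-0.9,-1.1,0,0,0]]'
python3 - <<'E'
from t import *
p,d,W=cloud("side");save(cv2.resize(p[180:420,190:470],(700,600)),"pics/l2.png")
print(((robot.read_state()['ee_pos']-BC)@np.c_[bx,bb,[0,0,1]]).round(4))
E
```

```text
clock: 26.05
ee_pos: [0.5175, -0.2346, 0.1636]
orientation: [-3.141, 0.003, 1.729]
ft_force: [0.0, -0.6, 0.1]
gripper_width: 0.0005
gripper_force: 0.0
[0.0375 0.0491 0.1639]
```

View pics/l2.png

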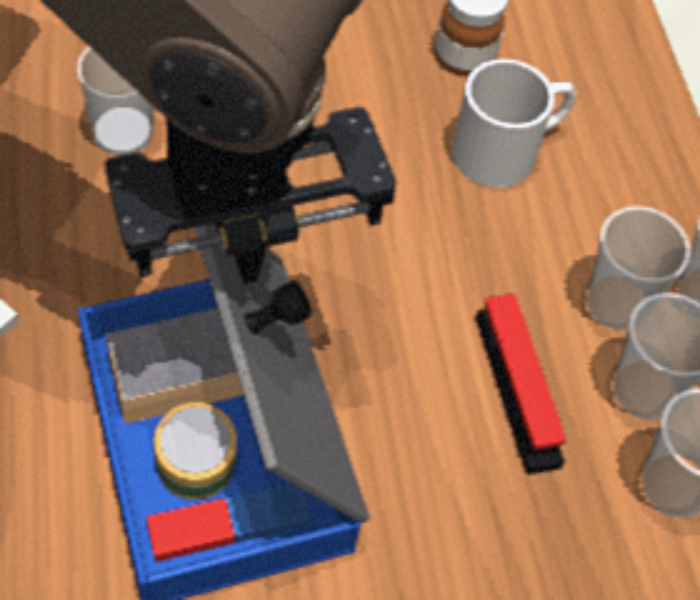

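The lid is following the fingers (tip at (247,275), beside the knob at (290,300)) and is now at about 60°. I'll carry on along the arc.

```bash
python3 -m pendant '[[-1.3,-0.2,-0.8,0,0,0],[-2.5,-0.4,-1.8,0,0,0],[-3.6,-0.6,-2.9,0,0,0],[-4.6,-0.8,-4.1,0,0,0],[-4.6,-0.8,-4.1,0,0,0]]'|sed -n '2p;4p'
python3 -m pendant '[[-0.8,-0.1,-1.4,0,0,0],[-1.4,-0.2,-2.8,0,0,0],[-1.8,-0.3,-4.2,0,0,0],[-2,-0.3,-5.2,0,0,0],[-2,-0.3,-5.2,0,0,0]]'|sed -n '2p;4p'
python3 -m pendant '[[0,0,0,0,0,0]]'|sed -n '2p;4p'
```

```text
ee_pos: [0.4722, -0.2421, 0.121]
ft_force: [0.1, 0.4, -0.7]
ee_pos: [0.4534, -0.2452, 0.0692]
ft_force: [0.6, 0.8, -0.4]
ee_pos: [0.4539, -0.2454, 0.0704]
ft_force: [0.4, -0.5, -0.5]
```

```bash
python3 -m pendant '[[0,0,-0.4,0,0,0],[0,0,-0.4,0,0,0],[0,0,-0.4,0,0,0]]'|sed -n '2p;4p'; for i in 1 2 3; do python3 -m pendant '[[0,0,-0.15,0,0,0],[0,0,-0.15,0,0,0],[0,0,-0.15,0,0,0]]'|sed -n '2p;4p';done
```

```text
ee_pos: [0.4531, -0.2452, 0.0663]
ft_force: [0.2, 0.7, -0.2]
ee_pos: [0.4528, -0.2452, 0.0646]
ft_force: [1.1, 0.1, 0.3]
ee_pos: [0.4526, -0.2451, 0.0628]
ft_force: [-0.8, -0.4, 0.4]
ee_pos: [0.4527, -0.2452, 0.0626]
ft_force: [-4.1, 2.5, 17.2]
```

There is firm contact at 62.6 mm, which is the height of the shut lid's upper face. I'll back off and check.

```bash
python3 -m pendant '[[0,0,2,0,0,0],[0,0,6,0,0,0],[0,2,10,0,0,0],[0,6,14,0,0,0],[0,10,18,0,0,0]]'|head -2;python3 -m pendant '[[0,4,0,0,0,0],[0,8,0,0,0,0],[0,12,0,0,0,0],[0,12,0,0,0,0],[0,12,0,0,0,0]]'
python3 - <<'E'
from t import *
p,d,W=cloud("side");hsv=cv2.cvtColor(p,cv2.COLOR_RGB2HSV).astype(int)
Q=(W-BC)@np.c_[bx,bb,[0,0,1]]
m=(abs(Q[...,0])<.078)&(abs(Q[...,1])<.105)&(Q[...,2]>.04)&(Q[...,2]<.08)&(hsv[...,1]<90)
P=Q[m];A=np.c_[P[:,:2],np.ones(len(P))];print(len(P),np.linalg.lstsq(A,P[:,2],rcond=None)[0].round(4))
save(p,"pics/end.png")
E
```

```text
clock: 28.43
ee_pos: [0.4523, -0.1676, 0.2198]
clock: 28.85
ee_pos: [0.4525, -0.0465, 0.2184]
orientation: [-3.141, 0.003, 1.734]
ft_force: [-0.5, -1.1, -0.1]
gripper_width: 0.0004
gripper_force: 0.0
8556 [-0.0008  0.0009  0.0626]
```

View pics/end.png

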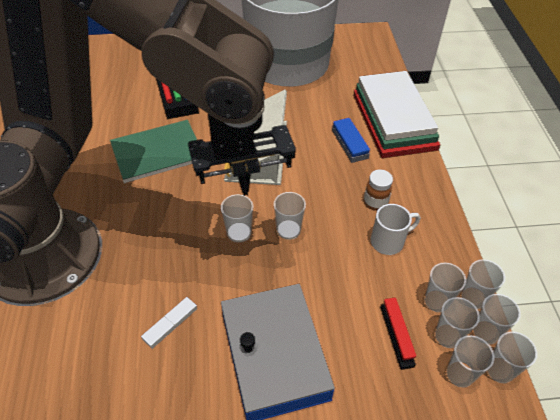

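The lid is shut flat at (275,350): its upper face fits 62.6 mm with no slope. The cups, jar, mug, eraser and stapler are where they started. Handing in.

```bash
python3 -m pendant '[[0,0,0,0,0,0],[0,0,0,0,0,0],[0,0,0,0,0,0]]'|tail -3; python3 -c "
from bench import robot
print(robot.sign_off())"
```

```text
ft_force: [0.3, 0.0, -0.3]
gripper_width: 0.0007
gripper_force: 0.0
the job is handed in; nothing more can be done
None
```

The block, magnet and tin lie flat on the kit box floor, the lid is fully shut, the bystanders stand where they did, and the job was handed in at about 29 s of the 72 s allowed.

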